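# Clamp the jar and take off its tight cap

## Robot

A 6-joint arm with a two-finger parallel gripper is mounted at the origin on a cart in front of the work surface, level with it; the furniture and walls round the work are solid. World frame = base frame: x ahead of the robot, y to its left, z up, the work surface at z = 0. Lengths are in mm, angles in rad, forces in N, time in s.
With the tool pointing down it reaches from about 325 to 900 mm from the base axis. Payload 6.1 kg.
Tool frame: the origin (TCP) lies at the very end of the fingers, on their centre line; the grasp point (between the pads) lies 19 mm behind it; z points along the fingers, y is the line along which they close (so a half turn about z gives the same grasp; the last joint's range is limited). The gripper opens to 85 mm and grips with 20 to 120 N. Pads are 22 mm wide; open, the fingers measure 114 mm over their backs; the gripper's body (76 mm by 85 mm) begins 54 mm behind the grasp point. The pads swing forward as they close: fully open they stand 13 mm farther back than shut.
Start: joints at [-1.36, 0.22, 1.526, -0, 1.395, -0.126], TCP at [206.536, -589.88, 231.3] pointing down, gripper open.
Joint ranges: [-2.98, 2.98], [-0.91, 2.08], [0.09, 2.57], [-1.24, 4.39], [0.2, 2.65], [-2.68, 2.68]. Speed limits (rad/s): [2.57, 2.57, 3.01, 3.14, 3.14, 3.14].

## Interface

Orientations are given as a 3x3 rotation matrix whose columns are the frame's x, y, z axes.
In Python, from workcell import ctrl gives the robot as it stands.
- The arm moves only by the shell command python3 -m pendant 'ROWS' [OPENING]. ROWS is a JSON object of lists of equal length, an entry for each row: "dp": the shift along the tool's x, y, z in mm, a list of three; "angular": the turn, a rotation vector about the tool's x, y, z in degrees, a list of three. A call has 1 to 20 rows; each row shifts and turns the commanded pose from where the row before left it, along the tool's axes as they then stand; what a row does not reach is not made up. A row lasts 1/10 s, in which the tool goes at most 50 mm and 8.59 degrees, less where a joint would pass 70% of its speed; a pose out of reach is approached as far as the arm can. A call with a gripper value outside its range is refused whole. OPENING is the opening, from 0 (shut) to 1 (fully open), set as the call begins (- or left out, the last holds). The fingers move at their own pace and stop on an object; the grip force is fixed at half the most. Time passes only in rows, so rows that do not move let the fingers close. It gives the time, the measured TCP pose, the force, the opening and the grip force at its end, in the units of the state.
- ctrl.get_obs(): the state, without advancing time (a new reading comes with each control period).
- ctrl.capture(name): name is "scene" or "top" or "wrist"; returns a dict with "img" (400x640x3 uint8, red, green, blue), "camera_matrix" (3x3 intrinsics, pixels), "dist_coeffs" ([k1, k2, p1, p2, k3] as OpenCV has them; the pictures are not rectified), "R" (3x3) and "t" (3): a world point X has camera coordinates R X + t. Camera axes: x right, y down, z forward; pixel columns grow to the right and rows downward; lengths in mm; the calibration is good to about 2 mm. A picture is of the moment at which its call begins. There is no depth.
- ctrl.close_job(): hands the job in; it is judged then, once.
The state is a dict: "time_s": time; "q": joint angles; "qd": joint speeds; "joint_torque": joint torques, N m; "position": TCP position; "tcp_rot": TCP orientation; "ft_force": force on the tool from outside, world axes, zero at the start; "moment": the same for the moment, N m; "finger_gap": opening from 0.0 (shut) to 1.0 (fully open); "gripper_force": force on a finger pad.
Only numpy, scipy, OpenCV 4.12 (cv2) and the standard library are available. Lean on these libraries where they do the work, as an engineer would, in place of code of your own. Each camera call takes 0.05 s, during which the arm holds its last target. There are 200 camera calls.

## Task

The square green jar stands loose in the open jar clamp: push the clamp's sliding jaw fully up by its orange handle, so that the jar is gripped square between the two jaws. Then twist the tight red cap anticlockwise until its threads let go and lift it straight off. Finish while still holding the cap in the gripper, level and just above the open jar (two or three centimetres clear of its mouth), with the jar still standing gripped in the closed clamp, and leave the bowl, the ramekin and the roll of labels alone.

Things in the scene. Friction and masses are not known exactly. Their poses are not given: they have to be found in the camera images.
- clamp: Wooden clamp board fixed to the worktop, 110 mm (its x) x 240 mm (its y, from -95 to +145 mm) x 12 mm thick. Origin on the underside, z up. The grey fixed jaw stands at its -y end: rubber face at y = -62 mm, looking to +y, 76 mm wide, top 67 mm above the worktop. The grey moving jaw slides on the board along the clamp's y; two grey jaws, rubber faces.
- clamp_seat (a point): Point on the board's top face (12 mm above the worktop), at clamp y = -30 mm: where the centre of the jar's underside comes to stand once the jar is gripped. Axes as the clamp's.
- jaw (a joint): Travel of the moving jaw in m: 0 = fully open, grows as the jaw moves along the clamp's -y toward the fixed jaw; starts at 0 to 0.008; the jaw grips the 64 mm jar at 0.030. Friction of about 12 N resists the motion both ways and keeps the jaw where it is left. The jaw's face is 76 mm wide and its top 66 mm above the worktop.
- jaw_handle (a point): Centre of the top of the jaw's orange upright handle, a block 28 mm wide (clamp x) x 16 mm thick (clamp y), top 102 mm above the worktop, standing free above the jaw's carriage (top 30 mm above the worktop); it stands 64 mm behind the jaw's face (toward clamp +y). Axes as the clamp's.
- jar: Loose square glass jar, green, 64 x 64 mm, 104 mm high with its round neck, shoulder at 78 mm, about 0.45 kg (varies). Origin at the centre of its underside, z up. It starts between the jaws, up to 12 mm from the fixed jaw, turned up to 0.12 rad from the clamp's axes; the closing jaw pushes it home and squares it. Unbraced it tends to turn along with the cap.
- jar_mouth (a point): Centre of the jar's rim, 104 mm above the jar's underside; axes as the jar's.
- cap: Round red screw cap, ribbed skirt, white top with a black mark toward the cap's +x; 60 mm diameter, 28 mm high, 0.06 kg. Origin: centre of its lower edge, z up. Screwed on, its lower edge is 81 mm above the jar's underside, 3 mm above the shoulder. A springy seal inside presses it up with about 9 N: turning it takes up to 0.4 N m, and it cannot be pulled off while the threads engage.
- cap_top (a point): Centre of the cap's top, 28 mm above its lower edge; screwed on, 109 mm above the jar's underside. Axes as the cap's. Cap x starts 0 to 0.2 rad anticlockwise of jar x (seen from above); the three threads are free from about 1.05 to 1.55 rad on this scale and meet a stop at about 1.6. One anticlockwise twist of about 1.25 rad from the start frees it; it then lifts straight up.
- ramekin: Bystander: white fluted ramekin, 103 mm across, 52 mm high, loose; origin at the centre of its underside.
- label_roll: Bystander: roll of brown labels lying flat, 62 mm across, 24 mm high, loose; origin at the centre of its underside.
- pinch_bowl: Bystander: small white porcelain bowl, 68 mm across, 28 mm high, loose; origin at the centre of its underside.
Things that resemble listed ones, but are neither listed nor needed, are in the scene too. Leave any turquoise look-alike of the jar alone.

How it is judged:
By the outcome, as a careful person would: the job done as asked, in the order asked, and still so for the second after the job is handed in, while the arm keeps its last pose, push and grip.
It also fails if it takes over 48 s, if anything falls off the work surface, if the arm or the gripper's body presses on something with over 40 N, if the wrist force passes 120 N, or if a joint passes its speed limit or range.

## Working session

There is one attempt and no reset: what is moved stays moved. The work goes in short steps, Python scripts to look and compute and a shell command to move; the robot and the scene stay as the last step left them, time stands still between calls to the robot, and variables do not carry over. Pictures are saved under pics/ and viewed, at most 10 in all, crops included, and the job is handed in when it is done.

```bash
ls; mkdir -p pics
python3 - <<'E'
from workcell import ctrl
import cv2,pickle
for n in ("scene","top"):
    c=ctrl.capture(n); pickle.dump(c,open(f"{n}.pkl","wb"))
    cv2.imwrite(f"pics/{n}0.png",c["img"][:,:,::-1])
o=ctrl.get_obs(); print(o)
E
```

```text
pics
{'time_s': 0.1, 'q': array([-1.36009123e+00,  2.21161994e-01,  1.52751606e+00, -2.85397543e-06,
        1.39468044e+00, -1.26088352e-01]), 'qd': array([ 0.00093922, -0.0012426 , -0.00303313, -0.00045712, -0.00016601,
        0.00012974]), 'joint_torque': array([ 2.33458901e-03, -4.98250079e+01, -3.90544581e+01,  2.08212208e-05,
        5.72139194e-03,  2.31770980e-05]), 'position': array([ 206.42593012, -589.34644847,  230.28925476]), 'tcp_rot': array([[ 9.43819035e-01,  3.30462539e-01, -3.72073158e-04],
       [ 3.30462676e-01, -9.43817482e-01,  1.72620313e-03],
       [ 2.19276320e-04, -1.75217967e-03, -9.99998441e-01]]), 'ft_force': array([-0.58338354, -0.33097297, -0.73961881]), 'moment': array([-0.02510108, -0.00945397,  0.04349194]), 'gripper_force': 0.0, 'finger_gap': 1.0010946577472357}
```

View pics/scene0.png

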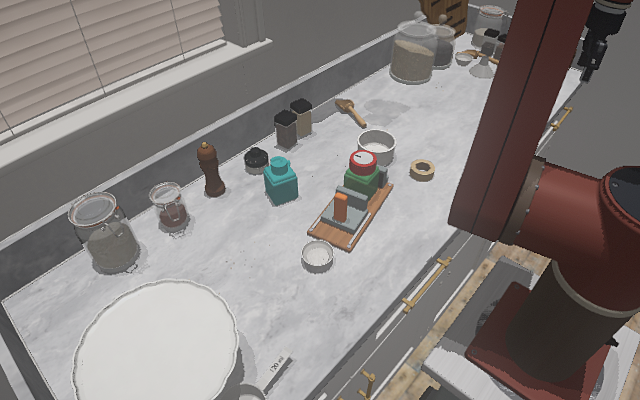

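View pics/top0.png

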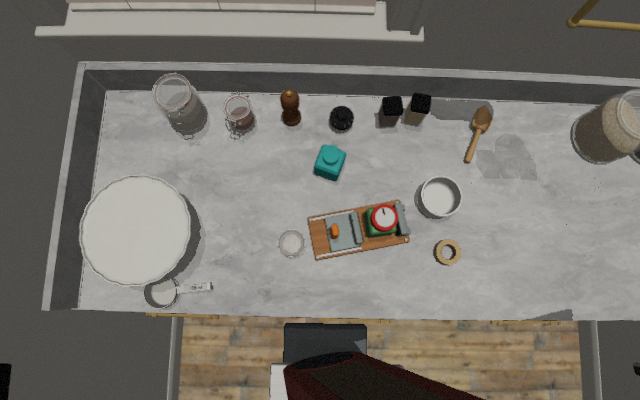

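The scene shows the green jar with its red cap in the wooden clamp: top view (383,217), scene view (364,162). The orange handle is at top (335,231). The bowl is at (291,244), the ramekin at (440,197) and the label roll at (448,252).

Things that could be mistaken for the jar are the turquoise jar at top (330,162), the black-lidded shakers at (391,110) and (419,108), and the dark-capped item at (341,118). I choose the green jar with the red cap at (383,217) and will check it in a close crop.

Run:
```python
import cv2,pickle
c=pickle.load(open("top.pkl","rb"))
im=c["img"][190:270,300:420,::-1]
cv2.imwrite("pics/topc.png",cv2.resize(im,None,fx=6.5,fy=6.5,interpolation=cv2.INTER_CUBIC))
c=pickle.load(open("scene.pkl","rb"))
im=c["img"][140:260,300:440,::-1]
cv2.imwrite("pics/scenec.png",cv2.resize(im,None,fx=5,fy=5,interpolation=cv2.INTER_CUBIC))
```

```text
(no output)
```

View pics/topc.png

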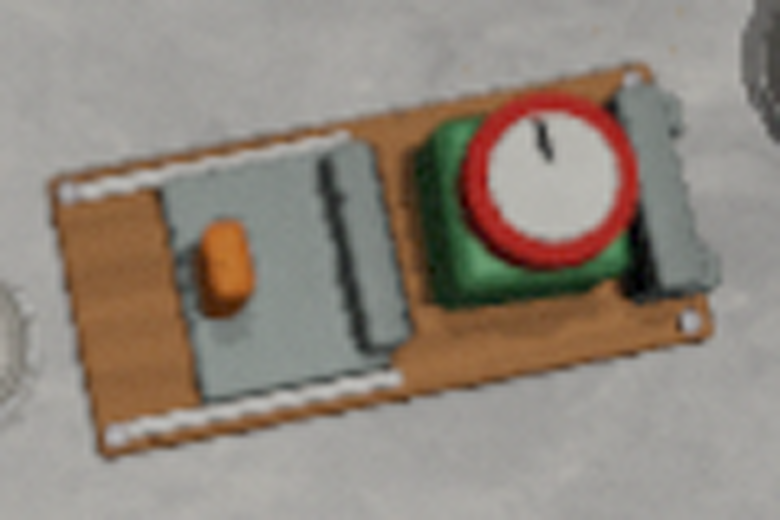

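View pics/scenec.png

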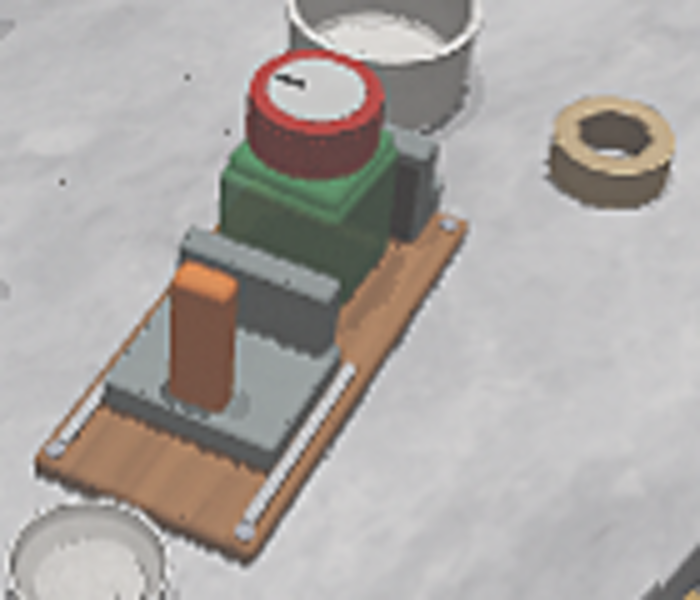

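The crops confirm the green square jar with the red ribbed cap and black mark, standing in the clamp with the jaw open. In the top crop the board corners are (52,180), (648,66), (712,336), (105,456); the cap centre is about (549,181) and the handle top about (232,258). In the scene crop the handle top is (206,282) and the cap top (316,90).

```bash
cat > h.py <<'E'
import numpy as np,cv2,pickle
def ray(c,uv):
    n=cv2.undistortPoints(np.array([[uv]],float),c["camera_matrix"],c["dist_coeffs"])[0,0]
    R=np.array(c["R"]);t=np.array(c["t"]).ravel()
    return -R.T@t, R.T@np.array([*n,1])
def onz(c,uv,z):
    o,d=ray(c,uv); return o+d*(z-o[2])/d[2]
def tri(a,b):
    (o1,d1),(o2,d2)=a,b
    s=np.linalg.lstsq(np.c_[d1,-d2],o2-o1,rcond=None)[0]
    p,q=o1+s[0]*d1,o2+s[1]*d2
    return (p+q)/2,np.linalg.norm(p-q)
E
python3 - <<'E'
from h import *
np.set_printoptions(precision=2,suppress=True)
T=pickle.load(open("top.pkl","rb"));S=pickle.load(open("scene.pkl","rb"))
ft=lambda u,v:((u+.5)/6.5-.5+300,(v+.5)/6.5-.5+190)
fs=lambda u,v:((u+.5)/5-.5+300,(v+.5)/5-.5+140)
print("cam",ray(T,(320,200))[0])
c=[onz(T,ft(*p),12) for p in [(52,180),(648,66),(712,336),(105,456)]]
sc=[onz(S,fs(*p),12) for p in [(38,460),(467,222),(255,562)]]
print(np.array(c),"\n",np.array(sc))
lo=(c[0]+c[3])/2;hi=(c[1]+c[2])/2;print("len",np.linalg.norm(hi-lo),"wid",np.linalg.norm(c[0]-c[3]),np.linalg.norm(c[1]-c[2]))
y=(lo-hi)/np.linalg.norm(lo-hi);print("clamp y dir",y,"ang",np.degrees(np.arctan2(y[1],y[0])))
org=(lo+hi)/2-y*25;print("origin",org,"seat",org-30*y)
for n,a,b,z in [("cap",(549,181),(316,90),121),("handle",(232,258),(206,282),102)]:
    P=onz(T,ft(*a),z);Q=onz(S,fs(*b),z);print(n,P,Q,tri(ray(T,ft(*a)),ray(S,fs(*b))), "clamp y",(P-org)@y,(Q-org)@y)
for nm,uv in [("bowl",(291,244)),("ram",(440,197)),("roll",(448,252)),("turq",(330,158))]: print(nm,onz(T,uv,28))
E
```

```text
cam [ 340.84   69.39 1007.37]
[[ 504.72   80.33   12.  ]
 [ 555.16 -149.26   12.  ]
 [ 450.84 -172.04   12.  ]
 [ 400.37   57.68   12.  ]] 
 [[ 499.13   82.08   12.  ]
 [ 448.21 -172.04   12.  ]
 [ 392.19   62.01   12.  ]]
len 235.13482949682336 wid 106.78658106759418 106.77963954395032
clamp y dir [-0.21  0.98  0.  ] ang 102.38965121814675
origin [483.14 -70.24  12.  ] seat [489.57 -99.54  12.  ]
cap [490.64 -90.58 121.  ] [489.62 -92.22 121.  ] (array([489.75, -90.89, 121.88]), np.float64(1.746644052945195)) clamp y -21.472577339526655 -22.859360180076738
handle [464.13  16.35 102.  ] [458.99  19.18 102.  ] (array([463.79,  15.28,  96.34]), np.float64(2.6569985083558048)) clamp y 88.65356497459946 92.51823886859827
bowl [435.7  118.43  28.  ]
ram [ 561.32 -248.23   28.  ]
roll [ 424.95 -263.1    28.  ]
turq [654.8  27.7  28. ]
```

Move 1: go over to a point behind the handle while shutting the fingers; then turn to the clamp's heading (tool x along clamp y).

```bash
python3 -m pendant '{"dp":[[12,-14,0],[25,-29,0],[25,-29,0],[25,-29,0],[25,-29,0],[25,-29,0],[25,-29,0],[25,-29,0],[25,-29,0],[25,-29,0],[25,-29,0],[25,-29,0],[25,-29,0],[25,-29,0],[25,-29,0],[25,-29,0],[25,-29,0],[25,-29,0],[10,-14,0],[0,0,0]],"angular":[[0,0,0],[0,0,0],[0,0,0],[0,0,0],[0,0,0],[0,0,0],[0,0,0],[0,0,0],[0,0,0],[0,0,0],[0,0,0],[0,0,0],[0,0,0],[0,0,0],[0,0,0],[0,0,0],[0,0,0],[0,0,0],[0,0,0],[0,0,0]]}' 0 && python3 -m pendant '{"dp":[[0,0,0],[0,0,0],[0,0,0],[0,0,0],[0,0,0],[0,0,0],[0,0,0],[0,0,0],[0,0,0],[0,0,0],[0,0,0]],"angular":[[0,0,-8.3],[0,0,-8.3],[0,0,-8.3],[0,0,-8.3],[0,0,-8.3],[0,0,-8.3],[0,0,-8.3],[0,0,-8.3],[0,0,-8.3],[0,0,-8.4],[0,0,0]]}'
```

```text
time_s: 2.1
position: [456.2, 51.6, 230.8]
tcp_rot: [[0.943, 0.334, -0.001], [0.334, -0.943, 0.001], [-0.001, -0.001, -1.0]]
ft_force: [-0.2, 0.5, -0.4]
finger_gap: 0.003
gripper_force: 0.0
time_s: 3.2
position: [455.8, 48.6, 231.0]
tcp_rot: [[-0.215, 0.977, -0.001], [0.977, 0.215, -0.0], [-0.0, -0.001, -1.0]]
ft_force: [1.4, -0.4, 0.1]
finger_gap: 0.003
gripper_force: 0.0
```

Run:
```python
from workcell import ctrl
import cv2,pickle
c=ctrl.capture("wrist"); pickle.dump(c,open("w1.pkl","wb"))
cv2.imwrite("pics/w1.png",c["img"][:,:,::-1])
o=ctrl.get_obs(); print(o["time_s"],o["position"],o["tcp_rot"],o["finger_gap"],o["ft_force"],o["q"])
```

```text
3.25 [455.90228441  48.74829795 231.0745258 ] [[-2.10682964e-01  9.77554307e-01 -5.15645132e-04]
 [ 9.77554429e-01  2.10682841e-01 -2.82403681e-04]
 [-1.67427354e-04 -5.63568827e-04 -9.99999827e-01]] 0.0028615976843686043 [-0.28169046  0.28980294  0.64451107] [-6.55235058e-02 -1.89049464e-01  1.94132735e+00 -3.20800081e-04
  1.38981083e+00 -2.77739192e-01]
```

View pics/w1.png

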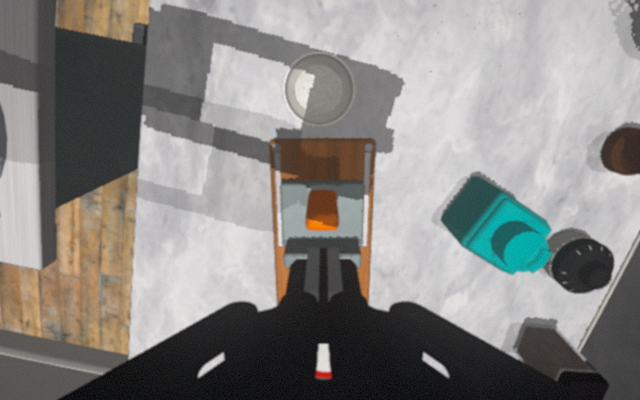

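The wrist view shows the board aligned with the image. The handle's lit top face is at about (322,219), with its back face above it, and the bowl is at (320,88).

Run:
```python
from h import *
c=pickle.load(open("w1.pkl","rb"))
org=np.array([483.14,-70.24,12]);y=np.array([-.2145,.9767,0]);x=np.array([.9767,.2145,0])
print("cam",ray(c,(320,200))[0])
for n,uv,z in [("top back edge",(322,209.5),102),("top front edge",(322,230),102),("L",(306,222),102),("R",(339,222),102),("boardL",(271,138),12),("boardR",(374,138),12),("back base",(322,190),30)]:
    p=onz(c,uv,z);print(n,p.round(1),"clamp x,y",((p-org)@x).round(1),((p-org)@y).round(1))
print("TCP",(np.array([455.9,48.7,0])-org)@x,(np.array([455.9,48.7,0])-org)@y)
```

```text
cam [439.23711215 124.96642294 373.64315897]
top back edge [459.9  28.2 102. ] clamp x,y -1.6 101.2
top front edge [463.7  10.6 102. ] clamp x,y -1.6 83.1
L [449.4  14.7 102. ] clamp x,y -14.8 90.3
R [475.8  20.6 102. ] clamp x,y 12.3 90.3
boardL [399.6  60.4  12. ] clamp x,y -53.6 145.5
boardR [501.7  82.9  12. ] clamp x,y 50.9 145.6
back base [460.8  23.   30. ] clamp x,y -1.8 95.9
TCP -1.09267800000001 122.011678
```

Clearance behind the handle is about 11 mm, so I descend to z≈58 and then advance.

```bash
python3 -m pendant '{"dp":[[3,0,10],[0,0,20],[0,0,25],[0,0,25],[0,0,25],[0,0,25],[0,0,25],[0,0,12],[0,0,6],[0,0,0]],"angular":[[0,0,0],[0,0,0],[0,0,0],[0,0,0],[0,0,0],[0,0,0],[0,0,0],[0,0,0],[0,0,0],[0,0,0]]}' && python3 -m pendant '{"dp":[[-3,0,0],[-3,0,0],[-3,0,0],[-3,0,0],[-3,0,0],[-2,0,0],[-2,0,0],[-2,0,0]],"angular":[[0,0,0],[0,0,0],[0,0,0],[0,0,0],[0,0,0],[0,0,0],[0,0,0],[0,0,0]]}'
```

```text
time_s: 4.25
position: [455.2, 52.5, 57.8]
tcp_rot: [[-0.214, 0.977, -0.001], [0.977, 0.214, 0.0], [0.0, -0.001, -1.0]]
ft_force: [0.0, -1.0, -0.0]
finger_gap: 0.001
gripper_force: 0.0
time_s: 5.05
position: [459.9, 34.1, 58.6]
tcp_rot: [[-0.214, 0.977, -0.0], [0.977, 0.214, 0.004], [0.004, 0.0, -1.0]]
ft_force: [-2.4, 11.7, 4.8]
finger_gap: -0.002
gripper_force: 0.0
```

```bash
python3 -m pendant '{"dp":[[-2,0,0],[-2,0,0],[-2,0,0],[-2,0,0],[-2,0,0],[-2,0,0],[-2,0,0],[-2,0,0]],"angular":[[0,0,0],[0,0,0],[0,0,0],[0,0,0],[0,0,0],[0,0,0],[0,0,0],[0,0,0]]}' && python3 -m pendant '{"dp":[[-1,0,0],[-1,0,0],[-1,0,0],[-1,0,0]],"angular":[[0,0,0],[0,0,0],[0,0,0],[0,0,0]]}'
```

```text
time_s: 5.85
position: [463.2, 19.2, 58.6]
tcp_rot: [[-0.214, 0.977, -0.001], [0.977, 0.214, 0.005], [0.005, 0.0, -1.0]]
ft_force: [-2.0, 15.1, 6.4]
finger_gap: -0.001
gripper_force: 0.0
time_s: 6.25
position: [463.9, 15.7, 58.6]
tcp_rot: [[-0.214, 0.977, -0.001], [0.977, 0.214, 0.006], [0.006, 0.0, -1.0]]
ft_force: [-2.8, 18.5, 6.4]
finger_gap: -0.0
gripper_force: 0.0
```

```bash
for i in 1; do python3 -m pendant '{"dp":[[-1,0,0],[-1,0,0]],"angular":[[0,0,0],[0,0,0]]}' | sed -n 2,4p; done; python3 -m pendant '{"dp":[[-1,0,0],[0,0,0]],"angular":[[0,0,0],[0,0,0]]}' | sed -n 2,4p
```

```text
position: [464.1, 14.9, 58.6]
tcp_rot: [[-0.214, 0.977, -0.002], [0.977, 0.214, 0.008], [0.008, 0.0, -1.0]]
ft_force: [-4.0, 25.2, 9.0]
position: [464.1, 14.8, 58.6]
tcp_rot: [[-0.214, 0.977, -0.002], [0.977, 0.214, 0.01], [0.01, 0.0, -1.0]]
ft_force: [-4.6, 27.1, 9.8]
```

The jaw has stopped with force rising. A little more push, then I back off, lift and check.

```bash
python3 -m pendant '{"dp":[[-1,0,0],[-1,0,0],[0,0,0],[0,0,0]],"angular":[[0,0,0],[0,0,0],[0,0,0],[0,0,0]]}' | sed -n 2,4p; python3 -m pendant '{"dp":[[4,0,0],[6,0,0],[8,0,0],[3,0,-20],[0,0,-25],[0,0,-25],[0,0,-25],[0,0,-25],[0,0,-25],[0,0,-20],[0,0,0]],"angular":[[0,0,0],[0,0,0],[0,0,0],[0,0,0],[0,0,0],[0,0,0],[0,0,0],[0,0,0],[0,0,0],[0,0,0],[0,0,0]]}' 1
python3 - <<'E'
from workcell import ctrl
import cv2,pickle
a=[]
for n,(r,c0) in {"top":(190,300),"scene":(140,320)}.items():
    c=ctrl.capture(n); pickle.dump(c,open(f"{n}2.pkl","wb"))
    a.append(cv2.resize(c["img"][r:r+80,c0:c0+120,::-1],None,fx=6.5,fy=6.5,interpolation=cv2.INTER_CUBIC)[:, :])
cv2.imwrite("pics/c2t.png",a[0]);cv2.imwrite("pics/c2s.png",a[1])
E
```

```text
position: [464.1, 14.7, 58.6]
tcp_rot: [[-0.214, 0.977, -0.003], [0.977, 0.214, 0.012], [0.013, -0.0, -1.0]]
ft_force: [-6.3, 36.0, 11.7]
time_s: 8.15
position: [463.0, 27.7, 226.7]
tcp_rot: [[-0.214, 0.977, 0.006], [0.977, 0.214, -0.001], [-0.002, 0.006, -1.0]]
ft_force: [-0.6, -0.1, 0.4]
finger_gap: 1.002
gripper_force: 0.0
```

View pics/c2t.png

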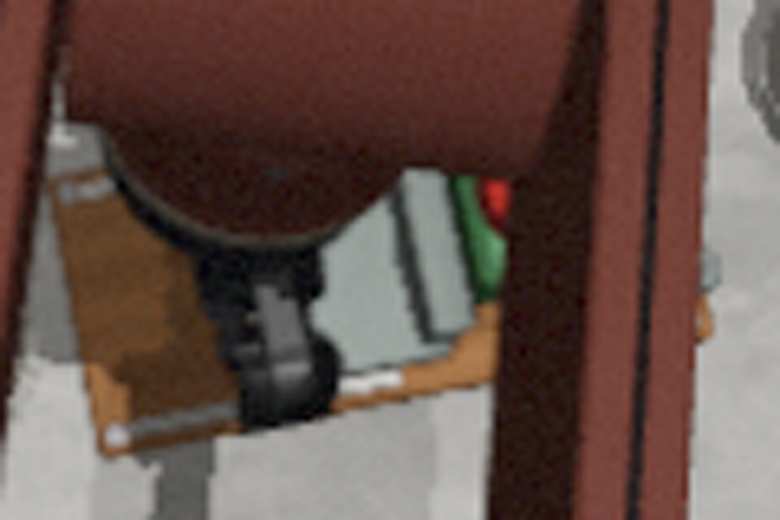

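The top view is partly hidden by the arm, but the jaw (face at about x=465) has moved up against the green jar. Next I go above the cap and look with the wrist camera.

```bash
python3 -m pendant '{"dp":[[-10,0,0],[-20,0,0],[-20,0,0],[-20,0,0],[-20,0,0],[-20,0,0],[-14,-1,0],[-6,0,0],[0,0,0]],"angular":[[0,0,0],[0,0,0],[0,0,0],[0,0,0],[0,0,0],[0,0,0],[0,0,0],[0,0,0],[0,0,0]]}' 1 | sed -n 2,4p
python3 - <<'E'
from workcell import ctrl
import cv2,pickle
c=ctrl.capture("wrist"); pickle.dump(c,open("w3.pkl","wb"))
cv2.imwrite("pics/w3.png",c["img"][:,:,::-1])
E
```

```text
position: [487.6, -99.7, 222.5]
tcp_rot: [[-0.213, 0.977, -0.001], [0.977, 0.213, 0.001], [0.001, -0.001, -1.0]]
ft_force: [0.2, -0.5, 0.5]
```

View pics/w3.png

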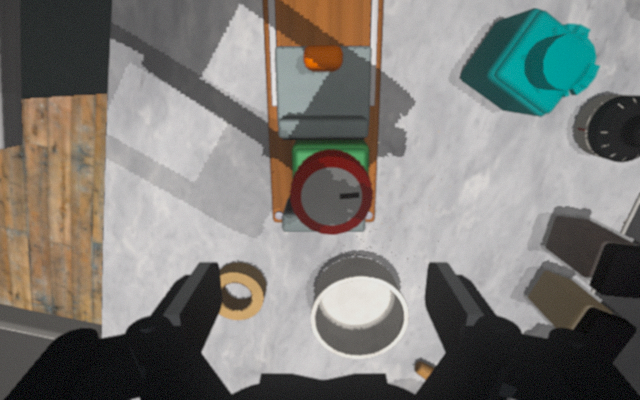

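The jar stands square between both jaws. The cap's white disc is centred near (331,196), with the red outline spanning x 290–372 and y 150–233.

Run:
```python
from h import *
c=pickle.load(open("w3.pkl","rb")); im=c["img"].astype(int)
org=np.array([483.14,-70.24,12]);y=np.array([-.2145,.9767,0]);x=np.array([.9767,.2145,0])
m=((im[:,:,0]-im[:,:,1]>40)&(im[:,:,0]-im[:,:,2]>40)).astype(np.uint8);m[:,:270]=0;m[:,390:]=0;m[:145]=0;m[240:]=0
n,l,s,ce=cv2.connectedComponentsWithStats(m);k=1+s[1:,4].argmax()
cs,h=cv2.findContours((l==k).astype(np.uint8),cv2.RETR_CCOMP,cv2.CHAIN_APPROX_NONE)
cs=sorted(cs,key=cv2.contourArea)[::-1][:2]
for q in cs:
    e=cv2.fitEllipse(q);p=onz(c,e[0],121);print(e,p.round(1),"clamp",((p-org)@x).round(1),((p-org)@y).round(1))
K=c["camera_matrix"];print(K[0,0])
for n,uv,z in [("capL",(289.5,190),121),("capR",(371.5,190),121),("boardL",(275,219),12),("boardR",(378,219),12),("hL",(303,57),102),("hR",(342,57),102)]:
    p=onz(c,uv,z);print(n,p.round(1),"clamp",((p-org)@x).round(1),((p-org)@y).round(1))
```

```text
((326.607421875, 190.58926391601562), (79.90917205810547, 107.91441345214844), 98.11775207519531) [489.6 -95.4 121. ] clamp 0.9 -26.0
((331.00299072265625, 196.1108856201172), (60.01587677001953, 64.0803451538086), 89.31649017333984) [493.6 -98.8 121. ] clamp 4.1 -30.1
356.10074889710916
capL [ 463.5 -100.7  121. ] clamp -25.7 -25.5
capR [520.9 -88.1 121. ] clamp 33.1 -25.5
boardL [ 451.  -170.1   12. ] clamp -52.9 -90.7
boardR [ 558.1 -146.7   12. ] clamp 56.8 -90.7
hL [454. -10. 102.] clamp -15.5 65.1
hR [480.4  -4.2 102. ] clamp 11.5 65.1
```

Cap centre is about (493,−99), so tool shift is about (−0.5, +5.5), descending to TCP z≈87.

```bash
python3 -m pendant '{"dp":[[-0.5,3,5],[0,2.5,15],[0,0,22],[0,0,22],[0,0,22],[0,0,20],[0,0,15],[0,0,10],[0,0,5],[0,0,0]],"angular":[[0,0,0],[0,0,0],[0,0,0],[0,0,0],[0,0,0],[0,0,0],[0,0,0],[0,0,0],[0,0,0],[0,0,0]]}' 1 && python3 -m pendant '{"dp":[[0,0,0],[0,0,0],[0,0,0],[0,0,0],[0,0,0],[0,0,0],[0,0,0],[0,0,0]],"angular":[[0,0,0],[0,0,0],[0,0,0],[0,0,0],[0,0,0],[0,0,0],[0,0,0],[0,0,0]]}' 0
```

```text
time_s: 10.2
position: [492.9, -98.0, 86.5]
tcp_rot: [[-0.215, 0.977, -0.001], [0.977, 0.215, 0.001], [0.001, -0.001, -1.0]]
ft_force: [-1.1, -0.0, 0.2]
finger_gap: 0.996
gripper_force: 0.0
time_s: 11.0
position: [493.8, -98.7, 88.6]
tcp_rot: [[-0.215, 0.977, 0.001], [0.977, 0.215, -0.001], [-0.001, 0.001, -1.0]]
ft_force: [-3.3, -0.0, 4.9]
finger_gap: 0.681
gripper_force: 63.1
```

```bash
python3 -m pendant '{"dp":[[0,0,0],[0,0,0],[0,0,0],[0,0,0],[0,0,0],[0,0,0]],"angular":[[0,0,-4],[0,0,-5],[0,0,-5],[0,0,-5],[0,0,-5],[0,0,0]]}' | sed -n '2,$p' ; python3 -c "
from workcell import ctrl
print(ctrl.get_obs()['moment'])"
```

```text
position: [494.3, -98.7, 88.5]
tcp_rot: [[-0.594, 0.805, 0.002], [0.805, 0.594, -0.001], [-0.002, 0.001, -1.0]]
ft_force: [0.1, 0.1, 3.1]
finger_gap: 0.681
gripper_force: 63.9
[ 0.16165029 -0.06582931  0.09066187]
```

```bash
python3 -m pendant '{"dp":[[0,0,0],[0,0,0],[0,0,0],[0,0,0],[0,0,0],[0,0,0],[0,0,0],[0,0,0]],"angular":[[0,0,-6],[0,0,-7],[0,0,-7],[0,0,-7],[0,0,-7],[0,0,-7],[0,0,-6.5],[0,0,0]]}' | sed -n '2,$p' ; python3 -c "
from workcell import ctrl
print(ctrl.get_obs()['moment'])"
python3 - <<'E'
from workcell import ctrl
import cv2
c=ctrl.capture("wrist");cv2.imwrite("pics/w4.png",c["img"][:,:,::-1])
E
```

```text
position: [494.8, -98.8, 89.1]
tcp_rot: [[-0.994, 0.106, 0.003], [0.106, 0.994, -0.001], [-0.003, -0.001, -1.0]]
ft_force: [-1.5, 0.7, 7.6]
finger_gap: 0.681
gripper_force: 64.3
[0.24978867 0.12958186 0.05187427]
```

View pics/w4.png

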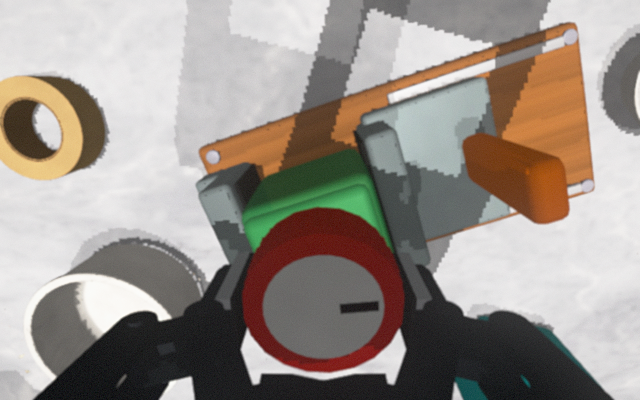

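The jar is still square between the jaws. The cap turned with the fingers: its mark still points along tool +y at (360,308). The upward force on the tool rose to about 8 N, the seal pushing. I lift gently.

```bash
python3 -m pendant '{"dp":[[0,0,-1],[0,0,-1],[0,0,-1],[0,0,-1]],"angular":[[0,0,0],[0,0,0],[0,0,0],[0,0,0]]}' | sed -n '2,$p'
```

```text
position: [493.6, -98.5, 91.6]
tcp_rot: [[-0.994, 0.108, 0.001], [0.108, 0.994, -0.0], [-0.001, -0.0, -1.0]]
ft_force: [-1.0, -1.3, -0.2]
finger_gap: 0.68
gripper_force: 64.1
```

Force is about 0, so the cap is free. I raise it to about 25 mm above the mouth.

```bash
python3 -m pendant '{"dp":[[0,0,-3],[0,0,-5],[0,0,-5],[0,0,-5],[0,0,-5],[0,0,-5],[0,0,-5],[0,0,-5],[0,0,-4],[0,0,-2],[0,0,-1],[0,0,0],[0,0,0]],"angular":[[0,0,0],[0,0,0],[0,0,0],[0,0,0],[0,0,0],[0,0,0],[0,0,0],[0,0,0],[0,0,0],[0,0,0],[0,0,0],[0,0,0],[0,0,0]]}'
python3 - <<'E'
from workcell import ctrl
import cv2,numpy as np
a=ctrl.capture("scene")["img"][120:260,300:440,::-1];b=ctrl.capture("wrist")["img"][:,:,::-1]
cv2.imwrite("pics/f.png",np.vstack([cv2.resize(a,(400,400),interpolation=cv2.INTER_CUBIC)[:350],cv2.resize(b,(400,250))]))
E
```

```text
time_s: 14.15
position: [493.2, -98.3, 136.1]
tcp_rot: [[-0.994, 0.106, -0.0], [0.106, 0.994, 0.0], [0.0, 0.0, -1.0]]
ft_force: [-0.3, 0.3, 0.1]
finger_gap: 0.681
gripper_force: 64.1
```

View pics/f.png

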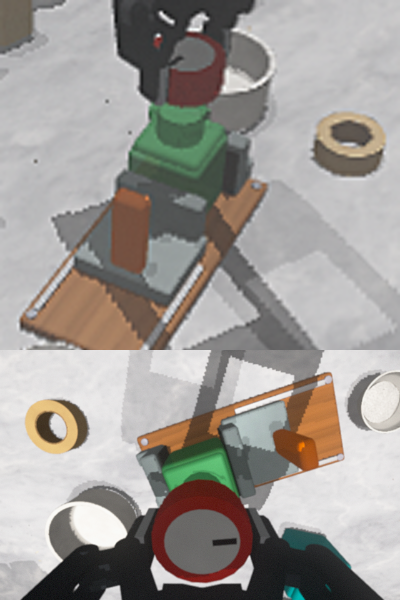

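The cap is held level about 24 mm over the open jar neck (cap at about (195,75), neck at (180,115)). The jar is still in the closed clamp and the bystanders are untouched.

```bash
python3 -c "
from workcell import ctrl
print(ctrl.close_job())"
```

```text
the job is handed in; nothing more can be done
None
```

I handed the job in after about 14 s: the clamp is closed on the square jar, and the cap is unscrewed and held level about 24 mm above the mouth; no verdict was shown.

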